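Press a glued notebook and set the bell timer

TASK

The green notebook has just been glued: lift the pressing weight out of its tray pocket by its red handle, lay it gently and flat on the middle of the notebook's cover and let go. Then set the bell timer to 5 minutes (the green mark): turn its orange knob clockwise past the red 10-minute top mark, then back down to 5, and let go. Leave the notebook, stapler, tape roll and glue bottle where they are.

Things in the scene. Friction and masses are not known exactly. Their poses are not given: they have to be found in the camera images.
- weight: Pressing weight: steel plate 100 (x) x 60 (y) x 18 mm with a red upright handle bar on its middle, 60 mm long (along x), 16 mm thick (y), standing 42 mm above the plate; about 0.6 to 0.9 kg. Origin under the centre of the plate, z up. It starts in the tray's pocket with its top face flush with the tray, so only the handle can be gripped
- weight_grip (a point): Point in the red handle to grip it at, 46 mm above the weight's underside and 14 mm below the handle's top; axes as the weight's (close the fingers along y)
- tray: Wooden tray fixed to the counter, 140 (x) x 100 (y) x 24 mm, with one pocket 104 x 64 mm, 18 mm deep (2 mm clearance all round the weight). It is on the left or the right of the notebook; the timer is on the other side. Origin under its centre
- book: Green hardback notebook with a blue spine, loose, lying flat, 210 (x) x 148 (y) x 22 mm, 0.45 kg. Origin under its centre
- book_top (a point): Centre of the notebook's upper cover face, 22 mm above the counter
- timer (a joint): Timer knob angle in rad: 0 at the 0 mark, grows clockwise seen from above, 0.2094 per minute (12 degrees), so 5 minutes (long green mark) = 1.047, 10 minutes (long red top mark) = 2.094, end stop 2.443. It starts between 0 and 0.7. Stiff by friction (about 0.06 N m), no spring: it stays where it is left
- timer_grip (a point): Point on the knob's axis at the height to grip, 75 mm above the counter. The orange grip bar is 64 mm long, 18 mm thick, its top 87 mm above the counter, standing 36 mm above a grey disc of 72 mm diameter whose top is 51 mm above the counter. x points along the bar towards its white-marked pointer end, y across the bar (close the fingers along y); the point turns with the knob
- timer_dial (a point): Centre of the timer's dark dial face, 45 mm above the counter, on the white round housing (132 mm across, fixed to the counter). x points to the green 5-minute mark; the white 0 mark lies 60 degrees anticlockwise of it seen from above, the red 10-minute mark 60 degrees clockwise, followed by a red band up to the end stop at 80 degrees
- stapler: Blue stapler, 130 x 36 x 52 mm, at the back of the counter; origin under its centre
- tape_roll: Tan roll of tape lying flat, 68 mm across, 24 mm high, on the robot's side of the notebook; origin under its centre
- glue_bottle: White glue bottle with orange cap, 44 mm across, 95 mm high, on the robot's side of the notebook; origin under its centre
Things that resemble listed ones, but are neither listed nor needed, are in the scene too. What is meant by the part that bears timer is not purple, and is the larger of those in its own colour.

How it is judged:
By the outcome, as a careful person would: the job done as asked, in the order asked, and still so for the second after the job is handed in, with the robot touching nothing.
It also fails if it takes over 59 s, if anything falls off the work surface, if the arm or the gripper's body presses on something with over 40 N, if the wrist force passes 120 N, or if a joint passes its speed limit or range.

ROBOT

A 6-joint arm with a two-finger parallel gripper is mounted at the origin on the work surface. World frame = base frame: x ahead of the robot, y to its left, z up, the work surface at z = 0. Lengths are in m, angles in rad, forces in N, time in s.
With the tool pointing down it reaches from about 0.35 to 0.975 m from the base axis. Payload 4.9 kg.
Tool frame: the origin (TCP) lies at the very end of the fingers, on their centre line; the grasp point (between the pads) lies 19 mm behind it; z points along the fingers, y is the direction in which the jaws open and shut (so a half turn about z gives the same grasp; the last joint's range is limited). The gripper opens to 85 mm and grips with 20 to 120 N. Pads are 22 mm wide; open, the fingers measure 114 mm over their backs; the gripper's body (76 mm by 85 mm) begins 54 mm behind the grasp point. The pads swing forward as they close: fully open they stand 13 mm farther back than shut.
Start: joints at [-0.119, 0.053, 1.613, -0, 1.476, -0.119], TCP at [0.625, 0, 0.231] pointing down, gripper open.
Joint ranges: [-3.01, 3.01], [-1.01, 2.22], [0.06, 2.58], [-1.02, 4.17], [0.09, 2.62], [-3.14, 3.14]. Speed limits (rad/s): [2.57, 2.57, 3.14, 3.14, 3.14, 3.14].

INTERFACE

Orientations are given as a unit quaternion [w, x, y, z].
In Python, from plant import monitor, eyes, manip gives the robot as it stands.
- The arm moves only by the tool step_arm, never from a script. Its argument "motion" is a list of rows, each a list of 7 numbers: the shift along the world's x, y, z scaled (see below), then the turn, a rotation vector about the world's x, y, z scaled (see below), then the closure in counts, from 0 (fully open) to 255 (shut). In form: [[x, y, z, ax, ay, az, grip], ...]. A call has 1 to 10 rows; each row is the pose to reach, as a shift and turn from the pose commanded when the call began; what a row does not reach only later rows make up. The controller multiplies each number of a shift by 0.5 m and each number of a turn by 1.5 rad. A row lasts 1/10 s, in which the tool goes at most 50 mm and 8.59 degrees, less where a joint would pass 70% of its speed; a pose out of reach is approached as far as the arm can. A call with a number of a shift or a turn outside -1 to 1 is refused whole. A call with a gripper value outside its range is refused whole. The fingers move at their own pace and stop on an object; the grip force is fixed at half the most. Time passes only in rows, so rows that repeat a pose let the fingers close. It gives the time, the measured TCP pose, the force and the opening at its end, in the units of the state.
- monitor.state(): the state, without advancing time (a new reading comes with each control period).
- eyes.grab_frame(name): name is "scene" or "side" or "wrist"; returns a dict with "pixels" (400x640x3 uint8, red, green, blue), "mtx" (3x3 intrinsics, pixels), "rvec" (rotation vector, rad) and "tvec" (3), from world to camera coordinates, as OpenCV has them; the wrist camera has in their place "hand_eye" (4x4, takes a point from camera to tool coordinates, whose origin is the TCP and whose axes are the flange's). Camera axes: x right, y down, z forward; pixel columns grow to the right and rows downward; lengths in m; the calibration is good to about 2 mm. A picture is of the moment at which its call begins: read the wrist's pose just before it. There is no depth.
- manip.job_done(): hands the job in, once; it reports no verdict.
Trained networks look in the newest picture that a camera, given by its name, has taken for a name from the list of things; names that differ only in an ending like _2 or _b are one class to them, and where a whole thing is asked for, a point or a joint stands for the part that bears it (a point fixed in the world has none). Each returns a list of dicts, best first, with "p" (0 to 1); they miss things now and then, are a little off and sometimes report something else, mostly with a low value. They report only what shows in the picture. A call takes as long as a camera call. They do not tell look-alikes from the thing itself.
- eyes.look_for(name, camera): "box" ([centre column, centre row, width, height] in pixels, round what is visible of it).
- eyes.pinpoint(name, camera): "uv" ([column, row] in pixels: a listed point, or the origin of a listed thing).
The state is a dict: "time": time; "joint_pos": joint angles; "joint_vel": joint speeds; "joint_efforts": joint torques, N m; "tool_pos": TCP position; "tool_rot": TCP orientation; "contact_force": force on the tool from outside, world axes, zero at the start; "ft_torque": the same for the moment, N m; "gripper_width": opening from 0.0 (shut) to 1.0 (fully open).
Only numpy, scipy, OpenCV 4.12 (cv2) and the standard library are available. Lean on these libraries where they do the work, as an engineer would, in place of code of your own. Each camera call takes 0.05 s, during which the arm holds its last target.

## Working session

There is one attempt and no reset: what is moved stays moved. The work goes in short steps, Python scripts to look and compute and a tool call to move; the robot and the scene stay as the last step left them, time stands still between calls to the robot, and variables do not carry over. Pictures are saved under pics/ and viewed, and the job is handed in when it is done.

Besides the shell and the picture viewer there is one more tool, called after "Request:" by a JSON object that holds its "name" and its "arguments", one argument or row to a line. step_arm: Moves the arm, as the interface text tells. Its arguments: {"type":"object","properties":{"motion":{"type":"array","items":{"type":"array","items":{"type":"number"}}}},"required":["motion"]}

```bash
mkdir -p pics; ls; cat > h.py <<'E'
import numpy as np, cv2
from plant import monitor, eyes, manip
from scipy.spatial.transform import Rotation as R
def cam(f,st=None):
    K=np.array(f["mtx"],float)
    if "rvec" in f:
        Rm=cv2.Rodrigues(np.array(f["rvec"],float))[0]; t=np.array(f["tvec"],float).ravel()
    else:
        q=st["tool_rot"]; T=np.eye(4); T[:3,:3]=R.from_quat([q[1],q[2],q[3],q[0]]).as_matrix(); T[:3,3]=st["tool_pos"]
        M=np.linalg.inv(T@np.array(f["hand_eye"])); Rm=M[:3,:3]; t=M[:3,3]
    return K,Rm,t
def ray(c,uv):
    K,Rm,t=c; d=Rm.T@np.linalg.solve(K,[uv[0],uv[1],1]); return -Rm.T@t, d/np.linalg.norm(d)
def atz(c,uv,z):
    o,d=ray(c,uv); return o+d*(z-o[2])/d[2]
def tri(obs):
    A=np.zeros((3,3));b=np.zeros(3)
    for c,uv in obs:
        o,d=ray(c,uv);P=np.eye(3)-np.outer(d,d);A+=P;b+=P@o
    x=np.linalg.solve(A,b)
    res=[np.linalg.norm((np.eye(3)-np.outer(ray(c,uv)[1],ray(c,uv)[1]))@(x-ray(c,uv)[0]))*1000 for c,uv in obs]
    return x,np.round(res,1)
def proj(c,X):
    K,Rm,t=c; p=K@(Rm@np.asarray(X)+t); return p[:2]/p[2]
def grab(name):
    st=monitor.state(); f=eyes.grab_frame(name); return np.array(f["pixels"]),cam(f,st),st
def save(px,fn,s=1.25): cv2.imwrite(fn,cv2.resize(px[:,:,::-1],None,fx=s,fy=s))
E
python3 - <<'E'
from h import *
import pickle
out={}
for n in ["scene","side","wrist"]:
    px,c,st=grab(n); save(px,f"pics/{n}0.png"); out[n]=(px,c)
    for t in ["weight","weight_grip","book_top","timer","timer_grip","timer_dial","tray","stapler","tape_roll","glue_bottle"]:
        try: print(n,t,[(np.round(d["uv"]).tolist(),round(d["p"],2)) for d in eyes.pinpoint(t,n)[:4]])
        except Exception as e: print(n,t,e)
pickle.dump(out,open("o0.pkl","wb"))
print(monitor.state())
E
```

```text
pics
scene weight [([367.0, 158.0], 0.59)]
scene weight_grip [([368.0, 140.0], 0.84), ([227.0, 216.0], 0.61)]
scene book_top []
scene timer it knows: book, book_top, glue_bottle, stapler, tape_roll, timer_dial, timer_grip, tray, weight, weight_grip
scene timer_grip [([246.0, 245.0], 0.93), ([133.0, 227.0], 0.71), ([183.0, 279.0], 0.56)]
scene timer_dial [([185.0, 286.0], 0.87), ([246.0, 251.0], 0.82), ([135.0, 240.0], 0.59)]
scene tray [([367.0, 159.0], 0.71)]
scene stapler []
scene tape_roll [([320.0, 166.0], 0.62)]
scene glue_bottle [([230.0, 216.0], 0.95)]
side weight []
side weight_grip []
side book_top [([339.0, 209.0], 0.66), ([241.0, 201.0], 0.5)]
side timer it knows: book, book_top, glue_bottle, stapler, tape_roll, timer_dial, timer_grip, tray, weight, weight_grip
side timer_grip [([359.0, 264.0], 0.83), ([408.0, 321.0], 0.81), ([318.0, 370.0], 0.69)]
side timer_dial [([323.0, 381.0], 0.98), ([355.0, 269.0], 0.79), ([400.0, 325.0], 0.71)]
side tray [([246.0, 170.0], 0.89)]
side stapler []
side tape_roll [([240.0, 202.0], 0.84), ([338.0, 153.0], 0.23)]
side glue_bottle [([290.
[... 468 characters left out ...]
-1.19010109e-01,  5.27025105e-02,  1.61292073e+00,  7.93082320e-06,
        1.47596387e+00, -1.19026366e-01]), 'joint_vel': array([-2.26219947e-03,  1.59733325e-04,  4.43856724e-05, -1.53042385e-03,
        9.86433898e-04, -7.18512538e-04]), 'joint_efforts': array([ 8.77088896e-04, -3.93673253e+01, -3.70446289e+01,  5.18368154e-06,
        6.30006380e-04,  8.25532965e-06]), 'tool_pos': array([ 6.24982587e-01, -1.59748563e-06,  2.31289616e-01]), 'tool_rot': array([-2.61652016e-07,  7.07101299e-01,  7.07112263e-01,  4.81621573e-06]), 'contact_force': array([-0.66675421, -0.42151198, -0.13325147]), 'ft_torque': array([-0.02141403,  0.00084202, -0.01588429]), 'gripper_width': 1.0003110631602918}
```

View pics/scene0.png

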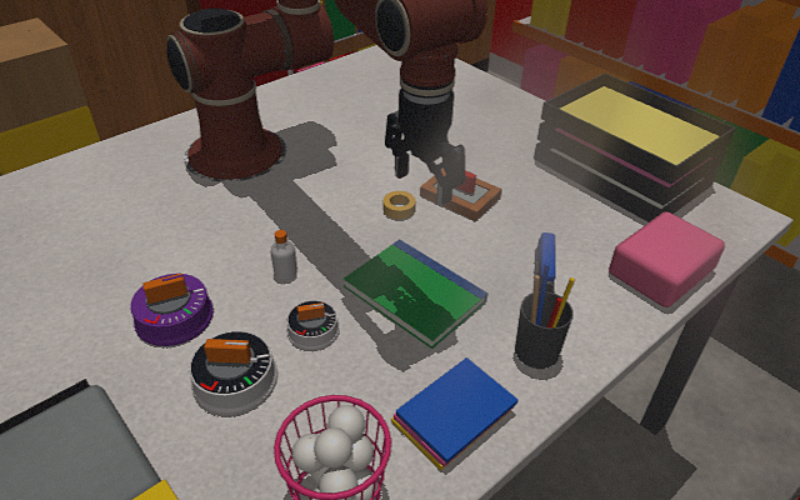

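View pics/side0.png

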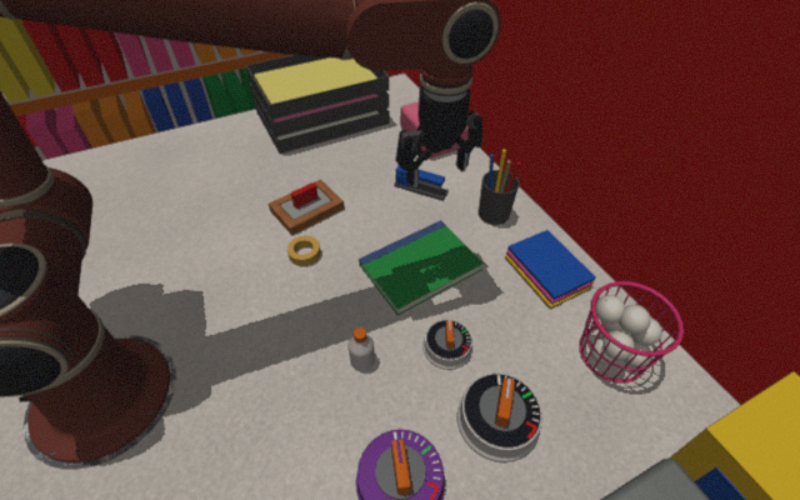

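View pics/wrist0.png

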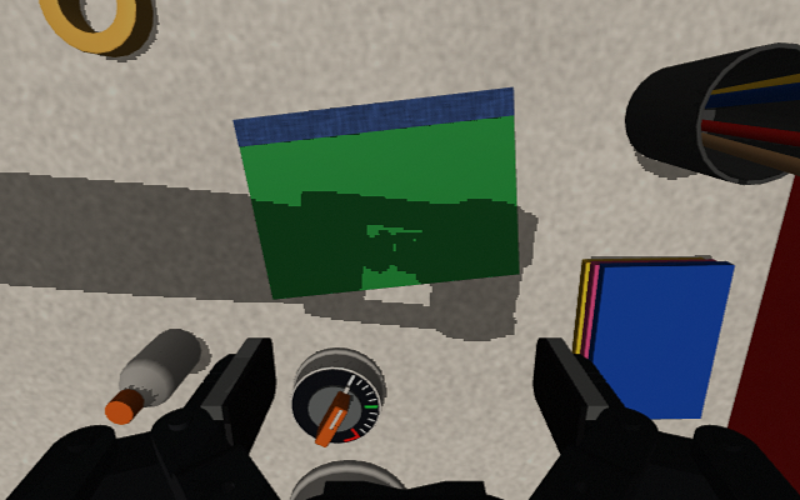

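```bash
python3 - <<'E'
from h import *
import pickle
o=pickle.load(open("o0.pkl","rb"))
S=o["scene"][1];D=o["side"][1];W=o["wrist"][1]
P=lambda n,a,b:print(n,*[np.round(v,4) for v in tri([(S,a),(D,b)])])
P("wgrip",(368,140),(244,156)); P("dial",(185,286),(400,325)); P("tgrip",(183,279),(408,321))
print("tray",atz(S,(367,159),.0),atz(D,(246,170),0))
s=1/1.25
print("book scene",[np.round(atz(S,np.array(p)*s,.022)[:2],3).tolist() for p in [(400,241),(487,295),(433,343),(345,290)]])
print("book side",[np.round(atz(D,np.array(p)*s,.022)[:2],3).tolist() for p in [(443,223),(486,265),(399,309),(360,263)]])
print("book wrist",[np.round(atz(W,np.array(p)*s,.022)[:2],3).tolist() for p in [(234,121),(513,88),(519,273),(272,298)]])
print("handle scene/side guess")
print("glue",atz(S,(230,216),0.0),"tape",atz(D,(240,202),0))
for n,(x,y,w,h) in {"scene":(140,250,100,90),"side":(350,280,100,100)}.items():
    im=o[n][0][y:y+h,x:x+w]; save(im,f"pics/t_{n}.png",6)
for n,(x,y,w,h) in {"scene":(320,110,100,80),"side":(205,130,80,70)}.items():
    im=o[n][0][y:y+h,x:x+w]; save(im,f"pics/w_{n}.png",6)
E
```

```text
wgrip [0.4551 0.2697 0.0537] [1.9 1.9]
dial [ 0.5664 -0.3278  0.0484] [1.2 1.2]
tgrip [ 0.5734 -0.3335  0.0768] [1.6 1.6]
tray [0.46182213 0.26651135 0.        ] [0.45341137 0.26747229 0.        ]
book scene [[0.504, 0.065], [0.709, 0.086], [0.728, -0.059], [0.541, -0.095]]
book side [[0.704, 0.082], [0.722, -0.06], [0.516, -0.078], [0.495, 0.057]]
book wrist [[0.496, 0.069], [0.704, 0.092], [0.72, -0.053], [0.512, -0.076]]
handle scene/side guess
glue [ 4.13350125e-01 -1.31629708e-01 -1.11022302e-16] tape [0.39839252 0.15797286 0.        ]
```

View pics/t_scene.png

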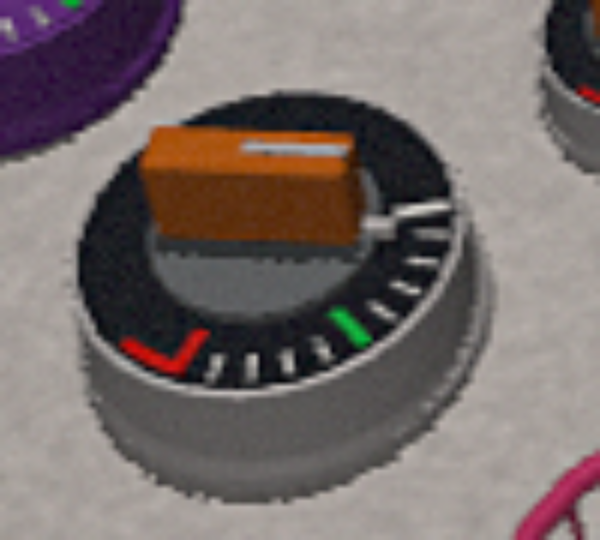

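View pics/w_side.png

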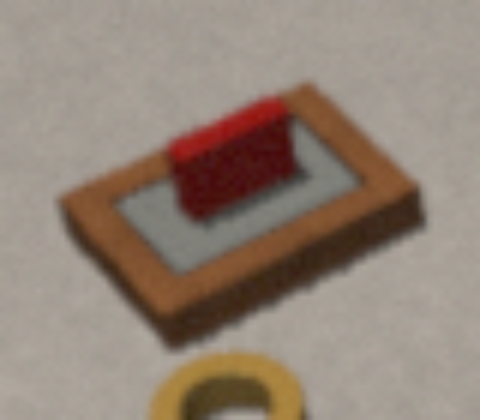

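Request:
{"name": "step_arm", "arguments": {
  "motion": [
    [-0.06,0.06,0,0,0,0,0],
    [-0.12,0.13,0,0,0,0,0],
    [-0.18,0.2,0,0,0,0,0],
    [-0.24,0.27,0,0,0,0,0],
    [-0.3,0.34,0,0,0,0,0],
    [-0.34,0.38,0,0,0,0,0],
    [-0.34,0.38,0,0,0,0,0],
    [-0.34,0.38,0,0,0,0,0]
  ]
}}

```text
time: 2.3
tool_pos: [0.455, 0.1902, 0.2316]
tool_rot: [0.0, 0.707, 0.708, 0.0]
contact_force: [-0.2, -1.1, 0.1]
gripper_width: 0.997
```

```bash
python3 - <<'E'
from h import *
import pickle
px,c,st=grab("wrist"); save(px,"pics/wr1.png"); pickle.dump((px,c),open("w1.pkl","wb"))
print(st["tool_pos"],st["time"],eyes.pinpoint("weight_grip","wrist"),eyes.pinpoint("tray","wrist"))
E
```

```text
[0.45501375 0.19016283 0.23158805] 2.3 [{'uv': [324.3, 74.0], 'p': 0.76}] []
```

View pics/wr1.png

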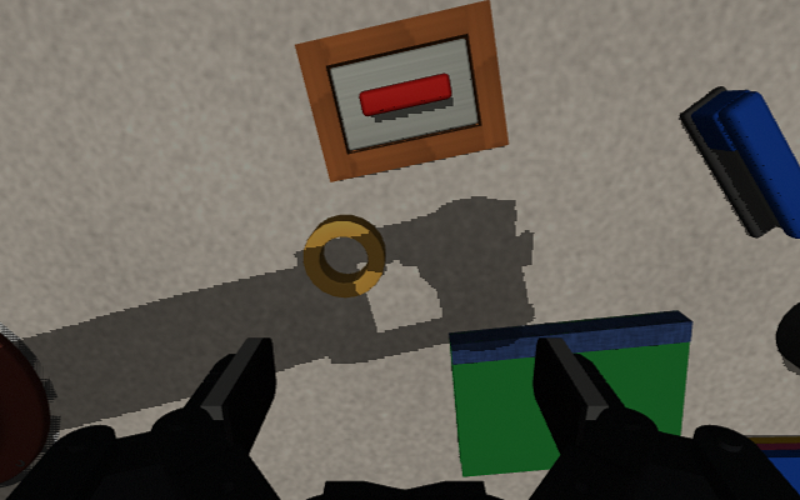

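```bash
python3 - <<'E'
from h import *
import pickle
px,c=pickle.load(open("w1.pkl","rb")); o=pickle.load(open("o0.pkl","rb"))
S=o["scene"][1];D=o["side"][1];s=.8
tc=[atz(c,np.array(p)*s,.024) for p in [(296,44),(490,1),(508,145),(330,181)]]
T=np.array(tc); print("tray",np.round(T,4).tolist(),T.mean(0))
for a,b in [(0,1),(3,2)]: 
    d=T[b]-T[a]; print(np.linalg.norm(d),np.degrees(np.arctan2(d[1],d[0])))
# red mask handle
hsv=cv2.cvtColor(px,cv2.COLOR_RGB2HSV)
m=(((hsv[...,0]<6)|(hsv[...,0]>174))&(hsv[...,1]>170)&(hsv[...,2]>150)).astype(np.uint8)
m[:40]=m[:40]; n,l,stt,cen=cv2.connectedComponentsWithStats(m)
i=1+np.argmax(stt[1:,4]); print(stt[i],cen[i])
r=cv2.minAreaRect(np.argwhere(l==i)[:,::-1].astype(np.float32)); B=cv2.boxPoints(r)
H=np.array([atz(c,p,.066) for p in B]); print("handle top",np.round(H,4).tolist(),H.mean(0))
for k in range(4):
    d=H[(k+1)%4]-H[k]; print(np.linalg.norm(d),np.degrees(np.arctan2(d[1],d[0])))
# height check
print(tri([(c,(324.3,74)),(S,(368,140)),(D,(244,156))]), tri([(c,(324.3,74)),(D,(244,156))]))
bk=np.array([atz(c,np.array(p)*s,.022) for p in [(450,333),(681,311),(691,322),(462,476)]]);print(bk)
E
```

```text
tray [[0.3775, 0.3114, 0.024], [0.5138, 0.3386, 0.024], [0.5333, 0.2414, 0.024], [0.3968, 0.214, 0.024]] [0.45535856 0.27636555 0.024     ]
0.13898611389362261 11.320406035931017
0.13927724352742735 11.345328463669926Traceback (most recent call last):
  File "<stdin>", line 13, in <module>
    return _wrapfunc(a, 'argmax', axis=axis, out=out, **kwds)
    return bound(*args, **kwds)
ValueError: attempt to get argmax of an empty sequence
```

```bash
python3 - <<'E'
from h import *
import pickle
px,c=pickle.load(open("w1.pkl","rb")); o=pickle.load(open("o0.pkl","rb"))
S=o["scene"][1];D=o["side"][1];W=o["wrist"][1];s=.8
I=px.astype(int); m=((I[...,0]>2.5*I[...,1])&(I[...,0]>2.5*I[...,2])&(I[...,0]>90)).astype(np.uint8)
n,l,stt,cen=cv2.connectedComponentsWithStats(m)
for i in range(1,n):
    if stt[i,4]>300:
        print(stt[i],cen[i])
        r=cv2.minAreaRect(np.argwhere(l==i)[:,::-1].astype(np.float32)); B=cv2.boxPoints(r)
        for z in (.060,.066):
            H=np.array([atz(c,p,z) for p in B]); print("handle top",np.round(H.mean(0),4),[(round(np.linalg.norm(H[(k+1)%4]-H[k]),4),round(np.degrees(np.arctan2(*(H[(k+1)%4]-H[k])[1::-1])),1)) for k in range(4)])
print(tri([(c,(324.3,74)),(S,(368,140)),(D,(244,156))]), tri([(c,(324.3,74)),(D,(244,156))]))
bk=np.array([atz(c,np.array(p)*s,.022) for p in [(450,333),(681,311),(691,322),(462,476)]]);print(bk)
C=None
z0=atz(S,(211.7,285),.045);zr=atz(S,(171.7,308.5),.045);zg=atz(S,(350/6+140,328/6+250),.045)
ctr=np.array([.567,-.329,.045])
for v in (z0,zg,zr): print(v, np.degrees(np.arctan2(*(v-ctr)[1::-1])),np.linalg.norm(v-ctr))
# bar ends at top z .087 from scene crop
for e in [(148,148),(356,145)]: print(atz(S,(e[0]/6+140,e[1]/6+250),.087))
E
```

```text
[ 288   59   72   32 1292] [324.00773994  74.8622291 ]
handle top [0.4547 0.2771 0.06  ] [(np.float64(0.0584), np.float64(11.8)), (np.float64(0.0142), np.float64(-75.0)), (np.float64(0.0593), np.float64(-168.0)), (np.float64(0.0144), np.float64(101.6))]
handle top [0.4547 0.2769 0.066 ] [(np.float64(0.0573), np.float64(11.8)), (np.float64(0.0139), np.float64(-75.0)), (np.float64(0.0582), np.float64(-168.0)), (np.float64(0.0141), np.float64(101.6))]
(array([0.45439782, 0.27544686, 0.04985679]), array([2.9, 3.3, 3.4])) (array([0.45625015, 0.27819104, 0.04386396]), array([1., 1.]))
[[ 0.49467835  0.08083473  0.022     ]
 [ 0.69279188  0.10200679  0.022     ]
 [ 0.70349131  0.09152335  0.022     ]
 [ 0.51157744 -0.07624707  0.022     ]]
[ 0.59457897 -0.28803932  0.045     ] 56.047478424078356 0.04937992920565637
[ 0.61810692 -0.33145187  0.045     ] -2.7466817306634814 0.05116569707823896
[ 0.59423879 -0.3730073   0.045     ] -58.24412022664034 0.05175514011165335
[ 0.55086176 -0.35535208  0.087     ]
[ 0.59079944 -0.30616011  0.087     ]
```

View pics/t_side.png

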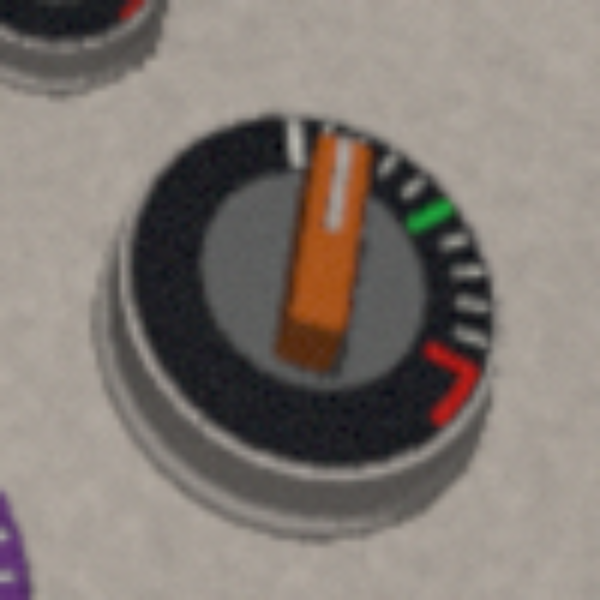

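Request:
{"name": "step_arm", "arguments": {
  "motion": [
    [0,0.02,-0.02,0,0,-0.09,0],
    [0,0.04,-0.05,0,0,-0.19,0],
    [0,0.06,-0.08,0,0,-0.28,0],
    [0,0.09,-0.11,0,0,-0.38,0],
    [0,0.12,-0.14,0,0,-0.47,0],
    [0,0.14,-0.17,0,0,-0.57,0],
    [0,0.16,-0.2,0,0,-0.66,0],
    [0,0.173,-0.23,0,0,-0.76,0],
    [0,0.173,-0.25,0,0,-0.85,0],
    [0,0.173,-0.25,0,0,-0.913,0]
  ]
}}

```text
time: 3.45
tool_pos: [0.4546, 0.2753, 0.1038]
tool_rot: [0.001, 0.995, 0.098, -0.002]
contact_force: [-0.4, -1.3, -0.7]
gripper_width: 1.0
```

```bash
python3 - <<'E'
from h import *
import pickle
px,c,st=grab("wrist"); save(px,"pics/wr2.png"); pickle.dump((px,c),open("w2.pkl","wb"))
px,c2,_=grab("side"); save(px[80:240,160:320],"pics/sd2.png",4)
print(st["tool_pos"],st["tool_rot"],proj(c,[.455,.2768,.052]),proj(c,[.455,.2768,.066]))
px,c2,_=grab("scene"); save(px[80:240,300:460],"pics/sc2.png",4)
E
```

```text
[0.45460506 0.27527906 0.10384784] [ 7.21177115e-04  9.95233199e-01  9.75004678e-02 -2.00474770e-03] [320.42957744 225.98277154] [320.27428048 235.66952855]
```

View pics/wr2.png

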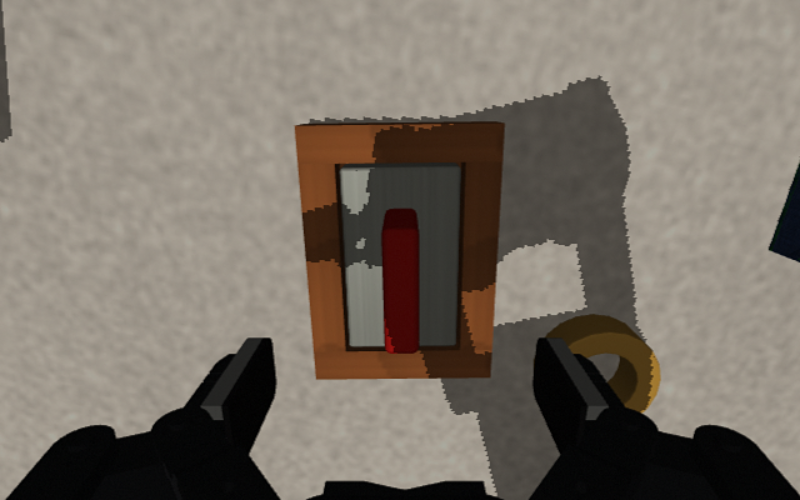

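View pics/sd2.png

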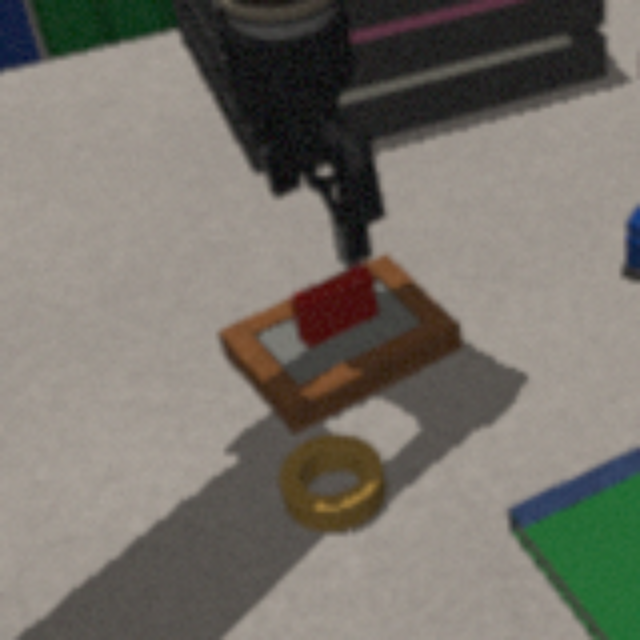

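```bash
python3 - <<'E'
from h import *
import pickle
_,c1=pickle.load(open("w1.pkl","rb"));_,c2=pickle.load(open("w2.pkl","rb"))
print(tri([(c1,(324,74.9)),(c2,(320.8,233))]))
s=monitor.state();print(s["tool_pos"],R.from_quat(np.roll(s["tool_rot"],-1)).as_matrix().round(4),proj(c2,s["tool_pos"]))
E
```

```text
(array([0.45501012, 0.27688679, 0.06242561]), array([0.4, 0.4]))
[0.45574245 0.27580435 0.1060327 ] [[ 9.797e-01  2.003e-01 -4.000e-04]
 [ 2.003e-01 -9.797e-01 -3.000e-04]
 [-4.000e-04  2.000e-04 -1.000e+00]] [322.2387275  271.27173219]
```

Request:
{"name": "step_arm", "arguments": {
  "motion": [
    [0,0,-0.05,0,0,0,0],
    [0,0,-0.1,0,0,0,0],
    [0,0,-0.13,0,0,0,0],
    [0,0,-0.143,0,0,0,0],
    [0,0,-0.143,0,0,0,0],
    [0,0,-0.143,0,0,0,0]
  ]
}}

```text
time: 4.2
tool_pos: [0.4559, 0.2768, 0.0358]
tool_rot: [-0.0, 0.995, 0.101, 0.001]
contact_force: [-0.1, 1.0, 0.4]
gripper_width: 0.999
```

```bash
python3 - <<'E'
from h import *
import pickle
px,c,st=grab("wrist"); save(px,"pics/wr3.png")
print(st["tool_pos"],st["contact_force"])
px,c2,_=grab("side"); save(px[80:240,160:320],"pics/sd3.png",4)
E
```

```text
[0.45585318 0.27676941 0.03579517] [-0.07549688  1.00912025  0.44826767]
```

View pics/wr3.png

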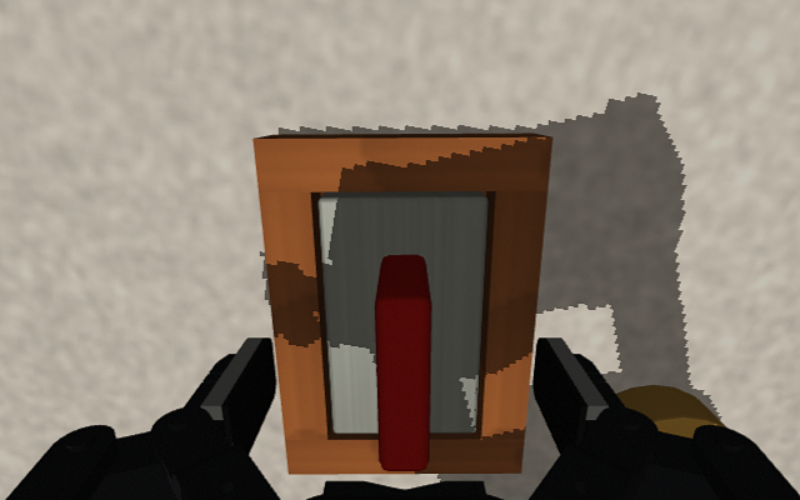

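View pics/sd3.png

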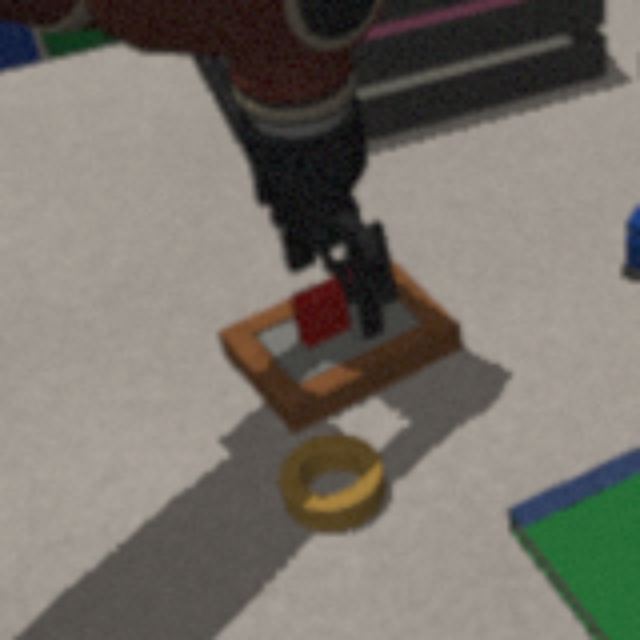

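Request:
{"name": "step_arm", "arguments": {
  "motion": [
    [0,0,-0.005,0,0,0,0],
    [0,0,-0.005,0,0,0,255],
    [0,0,-0.005,0,0,0,255],
    [0,0,-0.005,0,0,0,255],
    [0,0,-0.005,0,0,0,255],
    [0,0,-0.005,0,0,0,255],
    [0,0,-0.005,0,0,0,255],
    [0,0,-0.005,0,0,0,255],
    [0,0,-0.005,0,0,0,255],
    [0,0,-0.005,0,0,0,255]
  ]
}}

```text
time: 5.3
tool_pos: [0.455, 0.2768, 0.0325]
tool_rot: [-0.0, 0.995, 0.1, 0.0]
contact_force: [-0.9, 3.5, 0.7]
gripper_width: 0.176
```

Request:
{"name": "step_arm", "arguments": {
  "motion": [
    [0,0,0.01,0,0,0,255],
    [0,0,0.02,0,0,0,255],
    [0,0,0.03,0,0,0,255],
    [0,0,0.045,0,0,0,255],
    [0,0,0.065,0,0,0,255],
    [0,0,0.09,0,0,0,255],
    [0,0,0.12,0,0,0,255],
    [0,0,0.15,0,0,0,255],
    [0,0,0.18,0,0,0,255],
    [0,0,0.18,0,0,0,255]
  ]
}}

```text
time: 6.3
tool_pos: [0.4572, 0.2775, 0.1263]
tool_rot: [-0.001, 0.995, 0.101, 0.003]
contact_force: [1.1, 0.5, -6.8]
gripper_width: 0.18
```

```bash
python3 - <<'E'
from h import *
import pickle
px,c,st=grab("wrist"); save(px,"pics/wr4.png")
print(st["tool_pos"],st["contact_force"],st["ft_torque"],st["tool_rot"])
px,c2,_=grab("side"); save(px[50:250,160:360],"pics/sd4.png",3);save(px,"pics/sd4full.png")
E
```

```text
[0.4571585  0.27745103 0.12627424] [ 1.07343058  0.52854837 -6.8263996 ] [-0.0340924  -0.08353912  0.02723837] [-0.00100981  0.99493002  0.10051226  0.00324392]
```

View pics/wr4.png

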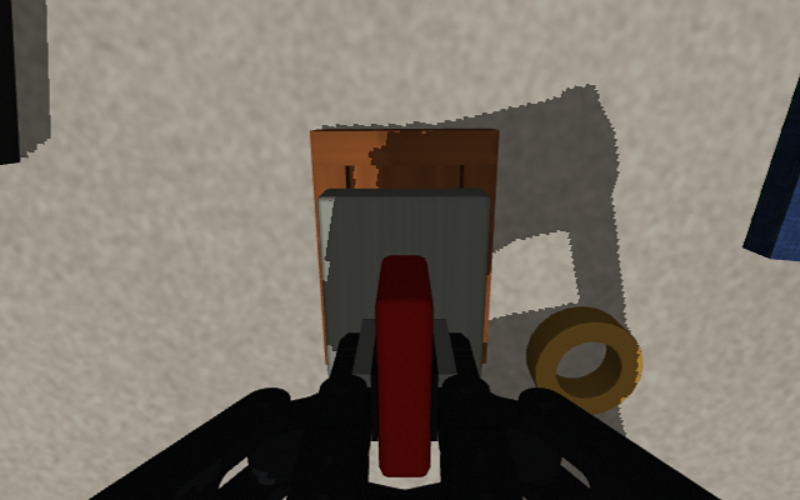

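View pics/sd4.png

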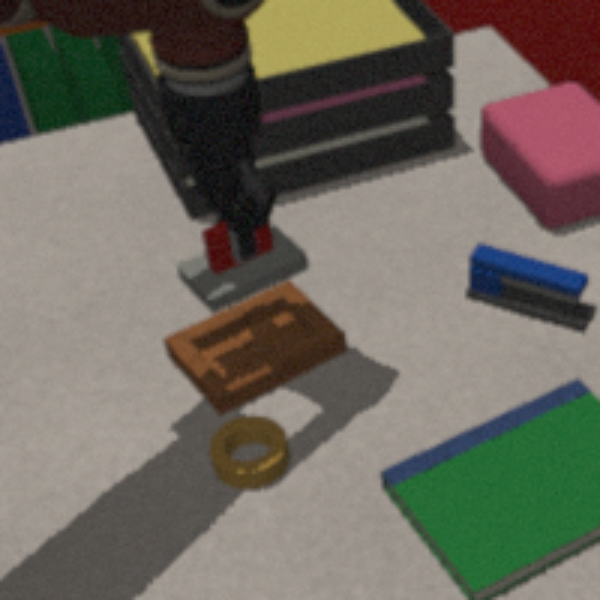

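```bash
python3 - <<'E'
from h import *
from scipy.optimize import least_squares
import pickle
o=pickle.load(open("o0.pkl","rb")); W=o["wrist"][1]
L=[]
for n in ["side","scene"]:
    px,c,_=grab(n); I=px.astype(int)
    m=((I[...,1]>1.4*I[...,0])&(I[...,1]>1.35*I[...,2])&(I[...,1]>35)).astype(np.uint8)
    nn,l,stt,cen=cv2.connectedComponentsWithStats(m); 
    for i in range(1,nn):
        if stt[i,4]>400: print(n,stt[i],cen[i])
    save(px[120:300,240:440],f"pics/bk_{n}.png",4); L.append(c)
pickle.dump(L,open("c.pkl","wb"))
E
```

```text
side [162  60  42  34 995] [182.8201005   75.63718593]
side [ 289  181   97   71 3253] [337.00030741 213.29019367]
scene [260   0  24  34 684] [271.53508772  14.84210526]
scene [ 275  196  110   77 4007] [329.64786623 232.84876466]
```

View pics/bk_side.png

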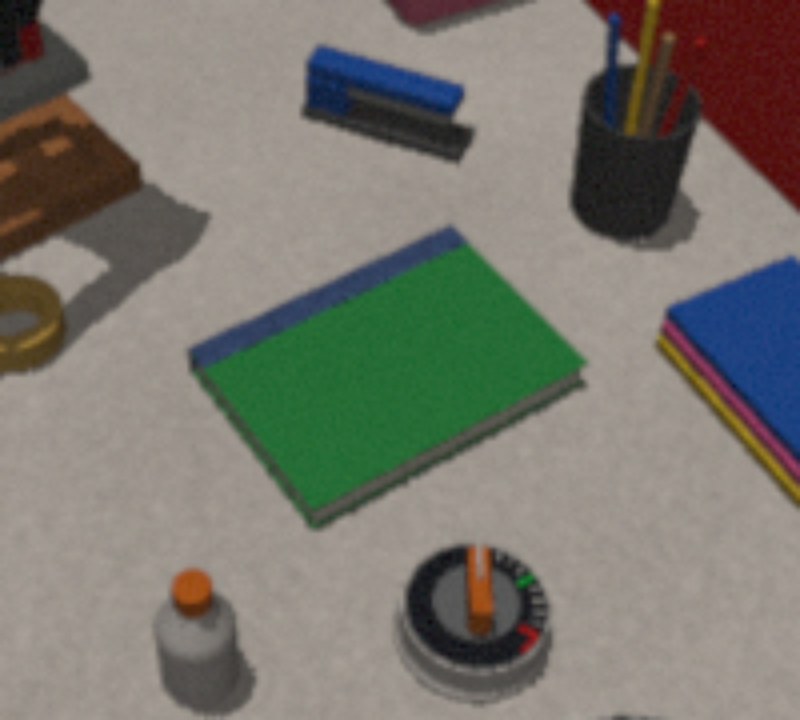

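View pics/bk_scene.png

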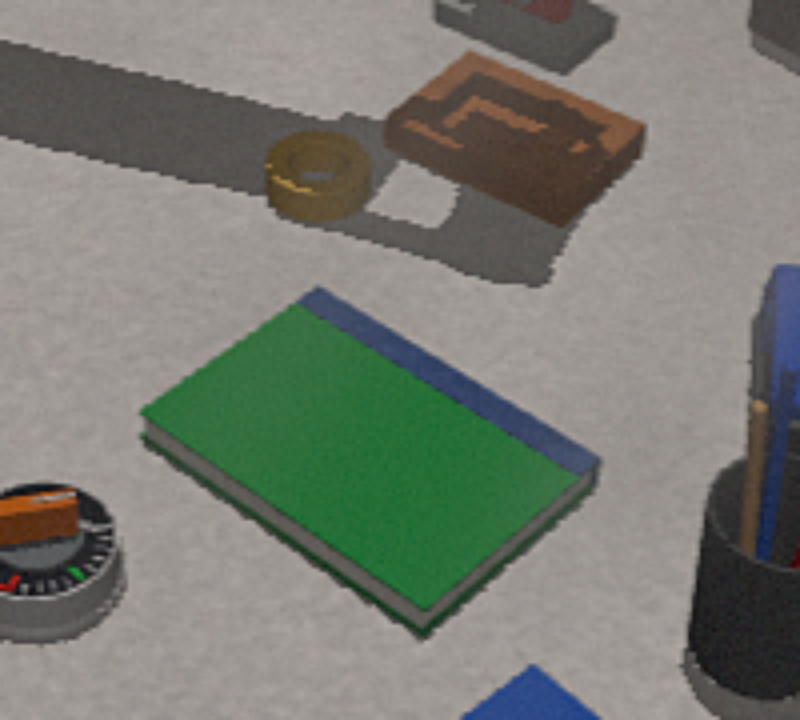

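```bash
python3 - <<'E'
from h import *
from scipy.optimize import least_squares
import pickle
o=pickle.load(open("o0.pkl","rb")); W=o["wrist"][1]; D,S=pickle.load(open("c.pkl","rb"))
# corners order: A(-x,+y spine) B(+x,+y) C(+x,-y) Dd(-x,-y)
off=np.array([240,120])
side=[np.array(p)/4+off for p in [(191,353),(452,228),(585,363),(315,514)]]
scene=[np.array(p)/4+off for p in [(316,288),(600,460),(426,611),(142,413)]]
wr=[np.array(p)*.8 for p in [(234,121),(513,88),(519,273),(272,298)]]
for nm,c,u in [("side",D,side),("scene",S,scene),("wrist",W,wr)]:
    P=np.array([atz(c,p,.022) for p in u]); d=P[1]-P[0]+P[2]-P[3]
    print(nm,P.mean(0).round(4),np.degrees(np.arctan2(d[1],d[0])).round(1),np.linalg.norm(P[1]-P[0]).round(4),np.linalg.norm(P[1]-P[2]).round(4))
for k in range(4): print(tri([(D,side[k]),(S,scene[k]),(W,wr[k])]))
s=monitor.state();print(s["time"],s["tool_pos"])
E
```

```text
side [0.6082 0.0045 0.022 ] 7.1 0.2079 0.1436
scene [0.613  0.0047 0.022 ] 6.5 0.2088 0.1463
wrist [0.6082 0.0079 0.022 ] 6.3 0.2091 0.146
(array([0.49697888, 0.06786769, 0.01860161]), array([1.4, 0.4, 1.8]))
(array([0.7055161 , 0.09202034, 0.01822278]), array([0.3, 0.1, 0.4]))
(array([ 0.72129869, -0.05339462,  0.01856877]), array([1.5, 1.2, 1.1]))
(array([ 0.51330002, -0.07717112,  0.01779878]), array([1.6, 2. , 2.7]))
6.5 [0.4542561  0.27618602 0.1213112 ]
```

Request:
{"name": "step_arm", "arguments": {
  "motion": [
    [0.01,-0.018,0,0,0,-0.002,255],
    [0.03,-0.054,0,0,0,-0.006,255],
    [0.06,-0.105,0,0,0,-0.012,255],
    [0.1,-0.175,0,0,0,-0.02,255],
    [0.14,-0.245,0,0,0,-0.028,255],
    [0.18,-0.315,0,0,0,-0.036,255],
    [0.22,-0.385,0,0,0,-0.044,255],
    [0.255,-0.447,0,0,0,-0.05,255],
    [0.285,-0.5,0,0,0,-0.055,255],
    [0.302,-0.53,0,0,0,-0.058,255]
  ]
}}

```text
time: 7.5
tool_pos: [0.6066, 0.0085, 0.1214]
tool_rot: [0.0, 0.998, 0.056, -0.001]
contact_force: [-0.9, 0.4, -6.8]
gripper_width: 0.185
```

Request:
{"name": "step_arm", "arguments": {
  "motion": [
    [0.006,-0.01,0,0,0,0,255],
    [0.006,-0.01,-0.02,0,0,0,255],
    [0.006,-0.01,-0.05,0,0,0,255],
    [0.006,-0.01,-0.08,0,0,0,255],
    [0.006,-0.01,-0.1,0,0,0,255],
    [0.006,-0.01,-0.11,0,0,0,255],
    [0.006,-0.01,-0.11,0,0,0,255],
    [0.006,-0.01,-0.11,0,0,0,255]
  ]
}}

```text
time: 8.3
tool_pos: [0.6093, 0.0066, 0.0677]
tool_rot: [0.0, 0.998, 0.057, 0.0]
contact_force: [0.3, 0.9, -6.3]
gripper_width: 0.175
```

```bash
python3 - <<'E'
from h import *
px,c,st=grab("side"); save(px[120:300,240:440],"pics/sd5.png",4)
print(st["tool_pos"],st["contact_force"],st["ft_torque"],R.from_quat(np.roll(st["tool_rot"],-1)).as_matrix().round(4))
px,c,st=grab("scene"); save(px[120:300,240:440],"pics/sc5.png",4)
E
```

```text
[0.60934202 0.00664161 0.06767368] [ 0.25532057  0.94411824 -6.30147987] [ 0.00352505  0.00082039 -0.02748541] [[ 9.934e-01  1.143e-01  8.000e-04]
 [ 1.143e-01 -9.934e-01 -1.000e-04]
 [ 7.000e-04  1.000e-04 -1.000e+00]]
```

View pics/sd5.png

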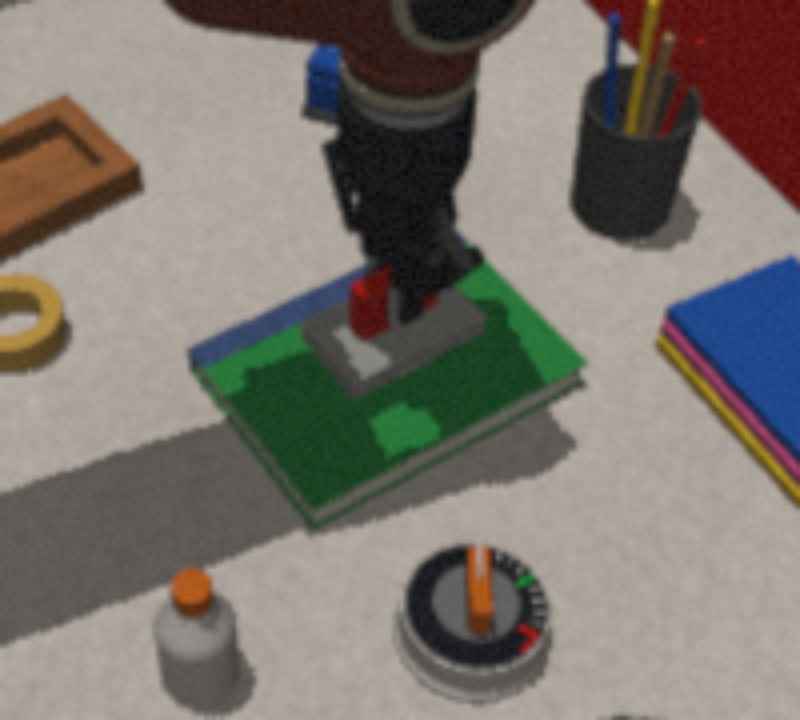

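View pics/sc5.png

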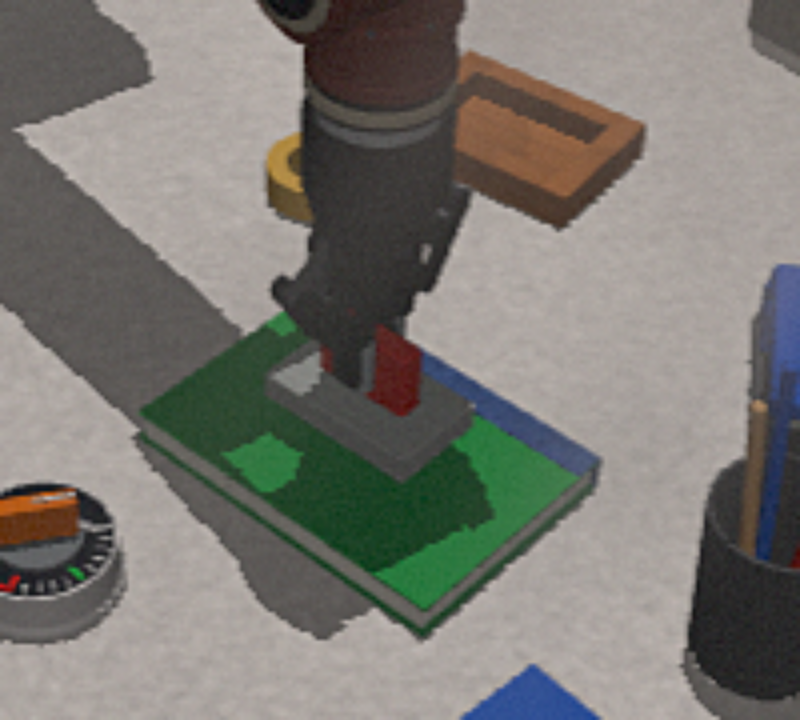

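Request:
{"name": "step_arm", "arguments": {
  "motion": [
    [0,0,-0.012,0,0,0,255],
    [0,0,-0.022,0,0,0,255],
    [0,0,-0.028,0,0,0,255],
    [0,0,-0.032,0,0,0,255],
    [0,0,-0.032,0,0,0,255]
  ]
}}

```text
time: 8.9
tool_pos: [0.6085, 0.0065, 0.0506]
tool_rot: [-0.0, 0.998, 0.057, -0.001]
contact_force: [0.5, 0.3, -7.0]
gripper_width: 0.176
```

Request:
{"name": "step_arm", "arguments": {
  "motion": [
    [0,0,-0.002,0,0,0,255],
    [0,0,-0.004,0,0,0,255],
    [0,0,-0.006,0,0,0,255],
    [0,0,-0.006,0,0,0,255]
  ]
}}

```text
time: 9.3
tool_pos: [0.6092, 0.0065, 0.0485]
tool_rot: [0.0, 0.998, 0.057, 0.0]
contact_force: [-0.3, -0.6, -7.6]
gripper_width: 0.176
```

Request:
{"name": "step_arm", "arguments": {
  "motion": [
    [0,0,-0.001,0,0,0,255],
    [0,0,-0.002,0,0,0,255],
    [0,0,-0.002,0,0,0,255]
  ]
}}

```text
time: 9.6
tool_pos: [0.6092, 0.0065, 0.0484]
tool_rot: [0.0, 0.998, 0.057, 0.0]
contact_force: [-4.4, 0.6, 2.1]
gripper_width: 0.182
```

Request:
{"name": "step_arm", "arguments": {
  "motion": [
    [0,0,0,0,0,0,200],
    [0,0,0,0,0,0,150],
    [0,0,0,0,0,0,100],
    [0,0,0,0,0,0,50],
    [0,0,0,0,0,0,0],
    [0,0,0,0,0,0,0],
    [0,0,0,0,0,0,0]
  ]
}}

```text
time: 10.3
tool_pos: [0.609, 0.0065, 0.0473]
tool_rot: [0.0, 0.998, 0.057, 0.0]
contact_force: [0.4, -0.1, -0.7]
gripper_width: 1.002
```

```bash
python3 - <<'E'
from h import *
px,c,st=grab("wrist"); save(px,"pics/wr6.png")
print(st["tool_pos"],st["contact_force"],st["gripper_width"])
E
```

```text
[0.60900565 0.00647954 0.04727597] [ 0.43057033 -0.07034124 -0.7476082 ] 1.0020886340482633
```

View pics/wr6.png

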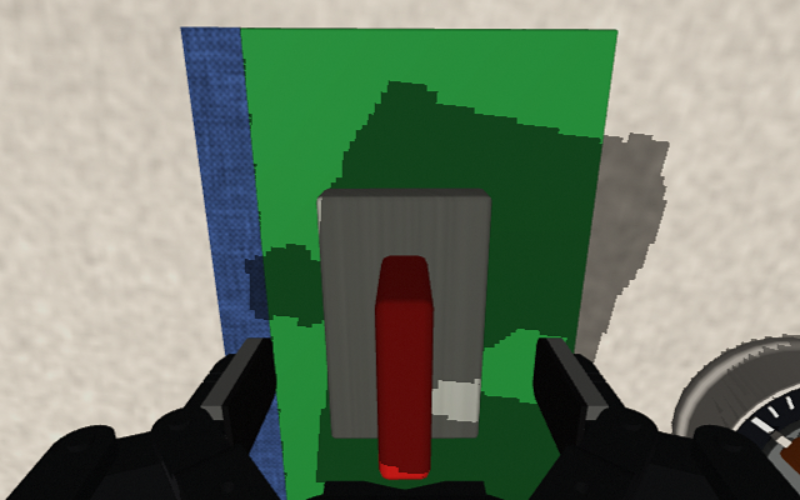

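Request:
{"name": "step_arm", "arguments": {
  "motion": [
    [0,0,0.02,0,0,0,0],
    [0,0,0.08,0,0,0,0],
    [0,0,0.16,0,0,0,0],
    [0,0,0.25,0,0,0.05,0],
    [-0.005,-0.02,0.32,0,0,0.1,0],
    [-0.02,-0.08,0.35,0,0,0.2,0],
    [-0.04,-0.16,0.36,0,0,0.29,0],
    [-0.055,-0.25,0.36,0,0,0.38,0],
    [-0.075,-0.34,0.36,0,0,0.46,0],
    [-0.09,-0.43,0.36,0,0,0.518,0]
  ]
}}

```text
time: 11.35
tool_pos: [0.5634, -0.2101, 0.2285]
tool_rot: [0.001, 0.901, 0.433, 0.0]
contact_force: [0.6, 0.1, 0.3]
gripper_width: 1.0
```

Request:
{"name": "step_arm", "arguments": {
  "motion": [
    [-0.03,-0.15,0,0,0,0,0],
    [-0.07,-0.322,0,0,0,0,0],
    [-0.07,-0.322,0,0,0,0,0],
    [-0.07,-0.322,0,0,0,0,0],
    [-0.07,-0.322,0,0,0,0,0],
    [-0.07,-0.322,0,0,0,0,0]
  ]
}}

```text
time: 11.95
tool_pos: [0.5292, -0.3686, 0.2276]
tool_rot: [-0.0, 0.902, 0.431, 0.0]
contact_force: [-0.2, 0.2, 1.2]
gripper_width: 1.002
```

```bash
python3 - <<'E'
from h import *
import pickle
px,c,st=grab("wrist"); save(px,"pics/wr7.png");pickle.dump((px,c),open("w7.pkl","wb"))
print(st["time"],st["tool_pos"],eyes.pinpoint("timer_grip","wrist"),eyes.pinpoint("timer_dial","wrist"))
px,c,st=grab("side"); save(px,"pics/sd7.png")
E
```

```text
11.95 [ 0.52923194 -0.36862411  0.22756903] [{'uv': [177.0, 259.5], 'p': 0.89}, {'uv': [334.7, 118.6], 'p': 0.84}] [{'uv': [329.7, 117.4], 'p': 0.97}, {'uv': [191.1, 245.9], 'p': 0.77}]
```

View pics/wr7.png

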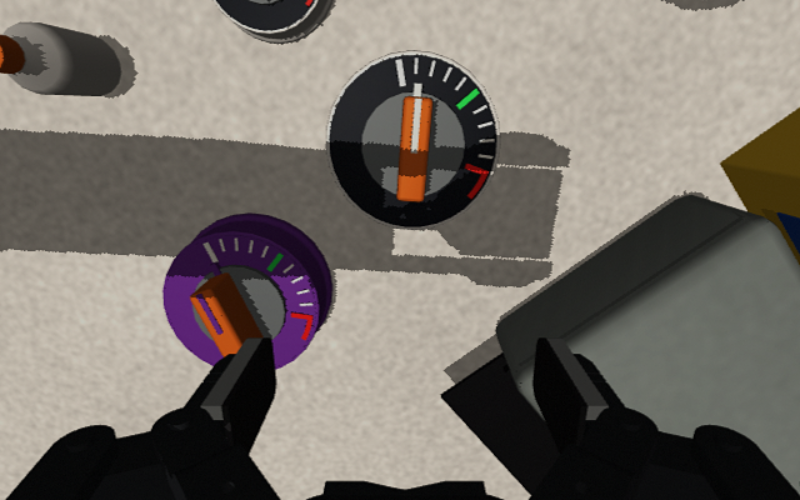

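View pics/sd7.png

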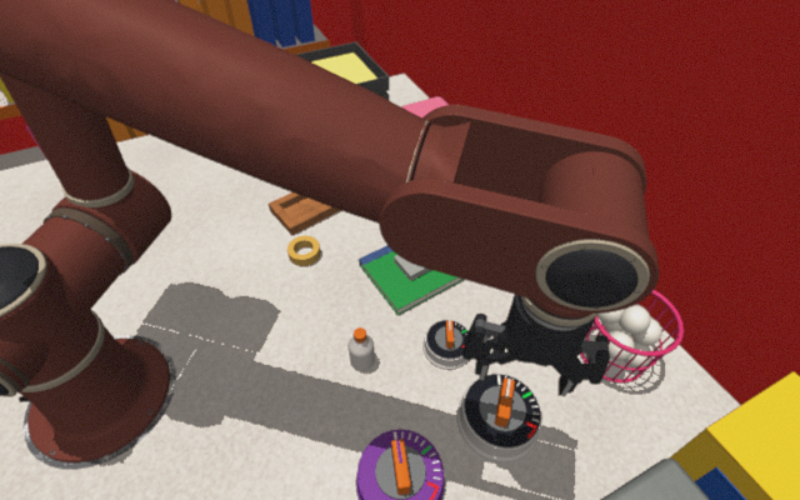

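```bash
python3 - <<'E'
from h import *
import pickle
px,c=pickle.load(open("w7.pkl","rb")); s=.8
at=lambda p,z:atz(c,np.array(p)*s,z)
# dial outline points (white rim) fit circle
I=px.astype(int)
pts=[at(p,.045)[:2] for p in [(331,138),(497,138),(414,53),(410,227),(352,82),(475,82),(474,197),(354,200)]]
P=np.array(pts); A=np.c_[2*P,np.ones(len(P))]; sol=np.linalg.lstsq(A,(P**2).sum(1),rcond=None)[0]; print("dial ctr",sol[:2],"r",np.sqrt(sol[2]+sol[:2]@sol[:2]))
ctr=sol[:2]
ang=lambda v:np.degrees(np.arctan2(v[1],v[0]))
for nm,a,b in [("0",(404,85),(398,60)),("5",(460,107),(478,92)),("10",(470,168),(489,171))]:
    a=at(a,.045)[:2];b=at(b,.045)[:2];m=(a+b)/2; print(nm,ang(b-a).round(1),ang(m-ctr).round(1))
# bar top corners
T=np.array([at(p,.087)[:2] for p in [(404,97),(433,97),(426,202),(397,202)]]); print("bar top ctr",T.mean(0),np.linalg.norm(T[0]-T[3]),np.linalg.norm(T[0]-T[1]),"yaw",ang(T[0]+T[1]-T[2]-T[3]))
a=at((417,84),.051)[:2]; print("pointer",ang(a-ctr))
crop=px[30:200,240:420]; save(crop,"pics/wr7c.png",4)
E
```

```text
dial ctr [ 0.56743246 -0.33118265] r 0.058781806715231914
0 65.4 61.4
5 0.3 -0.3
10 -47.8 -59.0
bar top ctr [ 0.56707131 -0.33171361] 0.06352921120594786 0.017256645374987688 yaw 47.58437862684727
pointer 48.20222268641248
```

View pics/wr7c.png

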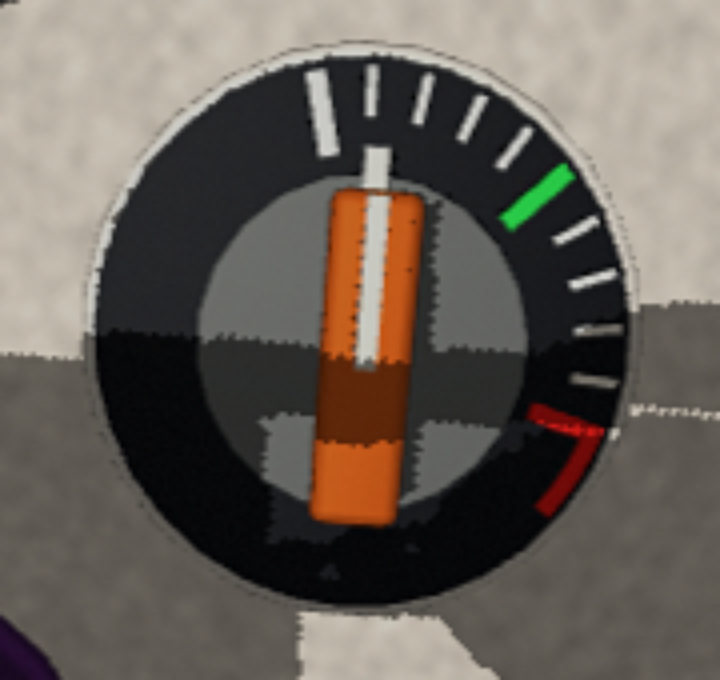

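```bash
python3 - <<'E'
from h import *
from scipy.optimize import least_squares
import pickle
px,c=pickle.load(open("w7.pkl","rb"))
q=[(321,113),(371,91),(423,98),(472,119),(515,149),(538,198),(576,230),(592,280),(600,330),(594,381),(566,420)]
P=np.array([atz(c,np.array(p)/4+[240,30],.045)[:2] for p in q])
f=lambda v:[np.arctan2(*( (P[i]-v[:2]))[::-1])-(v[2]-np.radians(12*i)) for i in range(11)]
r=least_squares(f,[.5674,-.3312,1.05]); print(r.x[:2],np.degrees(r.x[2]),np.degrees(r.fun).round(1))
for ct in ([.5674,-.3312],[.5671,-.3317]):
    print(np.degrees([np.arctan2(*(P[i]-ct)[::-1]) for i in range(11)])+12*np.arange(11))
E
```

```text
[ 0.56675747 -0.33291433] 62.27415141526132 [-0.  -0.1  0.1 -0.  -0.  -0.   0.3 -0.1 -0.1 -0.4  0.4]
[61.98737512 61.55239442 61.3193833  60.86651529 60.55205859 60.21202
 60.56651462 60.18493566 60.2087703  60.04239833 60.8958271 ]
[61.95204909 61.65803382 61.55631772 61.22870132 61.02073622 60.80356187
 61.17526263 60.82759614 60.84773581 60.65869084 61.50599281]
```

Request:
{"name": "step_arm", "arguments": {
  "motion": [
    [0.03,0.03,-0.04,0,0,-0.02,0],
    [0.06,0.06,-0.11,0,0,-0.041,0],
    [0.076,0.074,-0.18,0,0,-0.041,0],
    [0.076,0.074,-0.24,0,0,-0.041,0],
    [0.076,0.074,-0.28,0,0,-0.041,0],
    [0.076,0.074,-0.28,0,0,-0.041,0],
    [0.076,0.074,-0.28,0,0,-0.041,0]
  ]
}}

```text
time: 12.85
tool_pos: [0.5674, -0.3318, 0.0877]
tool_rot: [-0.0, 0.915, 0.404, 0.0]
contact_force: [0.8, 0.4, -0.1]
gripper_width: 1.003
```

```bash
python3 - <<'E'
from h import *
import pickle
px,c,st=grab("wrist"); save(px,"pics/wr8.png");pickle.dump((px,c),open("w8.pkl","wb"))
print(st["time"],st["tool_pos"],st["tool_rot"])
E
```

```text
12.85 [ 0.56736062 -0.3317795   0.08766991] [-3.07449083e-05  9.14931591e-01  4.03608948e-01  6.77292539e-06]
```

View pics/wr8.png

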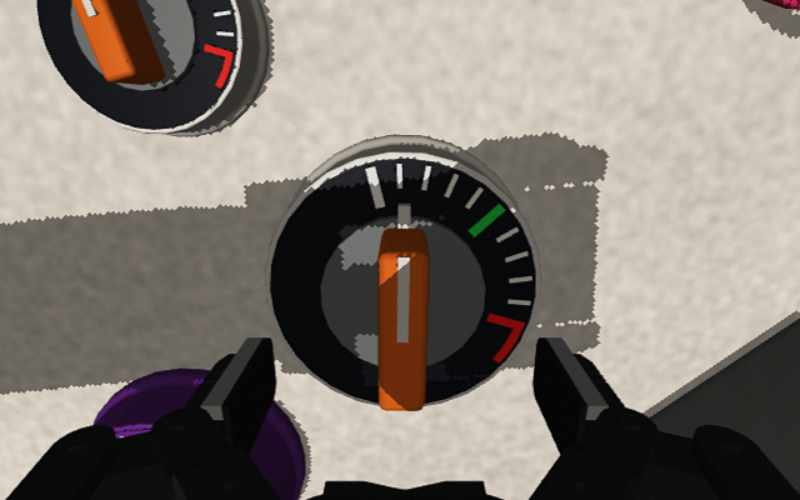

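```bash
python3 - <<'E'
from h import *
import pickle
px,c=pickle.load(open("w7.pkl","rb"));o=pickle.load(open("o0.pkl","rb"))
W=o["wrist"][1];s=.8
a=atz(c,(np.array((246,300))*s),.045);b=atz(W,np.array((336,405))*s,.035)
g=tri([(o["scene"][1],(230,212)),(W,(142,281))])[0]
for v in (a,b,g): print(v,np.hypot(v[0]-.567,v[1]+.3315))
E
```

```text
[ 0.39056805 -0.34148695  0.045     ] 0.1767143839020322
[ 0.56344551 -0.17380779  0.035     ] 0.15773226092699563
[ 0.41800427 -0.13194322  0.01497912] 0.24904343854008112
```

Request:
{"name": "step_arm", "arguments": {
  "motion": [
    [0,0,-0.03,0,0,0,0],
    [0,0,-0.055,0,0,0,0],
    [0,0,-0.063,0,0,0,0],
    [0,0,-0.063,0,0,0,0],
    [0,0,-0.063,0,0,0,0]
  ]
}}

```text
time: 13.4
tool_pos: [0.5669, -0.3326, 0.0557]
tool_rot: [-0.0, 0.915, 0.403, -0.0]
contact_force: [-0.2, -0.0, 0.6]
gripper_width: 0.998
```

Request:
{"name": "step_arm", "arguments": {
  "motion": [
    [0,0,0,0,0,0,128],
    [0,0,0,0,0,0,200],
    [0,0,0,0,0,0,255],
    [0,0,0,0,0,0,255],
    [0,0,0,0,0,0,255],
    [0,0,0,0,0,0,255],
    [0,0,0,0,0,0,255],
    [0,0,0,0,0,0,255]
  ]
}}

```text
time: 14.2
tool_pos: [0.5663, -0.332, 0.0562]
tool_rot: [-0.001, 0.915, 0.403, -0.001]
contact_force: [-4.2, 3.0, 5.1]
gripper_width: 0.2
```

```bash
python3 - <<'E'
from h import *
st=monitor.state();print(st["time"],st["joint_pos"],st["tool_pos"],st["contact_force"],st["ft_torque"],st["gripper_width"])
E
```

```text
14.2 [-6.43425475e-01  2.84985900e-01  1.65897738e+00 -2.88461998e-04
  1.19979536e+00  9.73770852e-02] [ 0.56634845 -0.33204359  0.05623945] [-4.20321871  2.99654919  5.11510773] [0.32313402 0.59730519 0.05540551] 0.20019968540850702
```

Request:
{"name": "step_arm", "arguments": {
  "motion": [
    [-0.001,0.001,0,0,0,-0.03,255],
    [-0.001,0.001,0,0,0,-0.1,255],
    [-0.001,0.001,0,0,0,-0.17,255],
    [-0.001,0.001,0,0,0,-0.25,255],
    [-0.001,0.001,0,0,0,-0.33,255],
    [-0.001,0.001,0,0,0,-0.41,255],
    [-0.001,0.001,0,0,0,-0.49,255],
    [-0.001,0.001,0,0,0,-0.57,255],
    [-0.001,0.001,0,0,0,-0.64,255],
    [-0.001,0.001,0,0,0,-0.675,255]
  ]
}}

```text
time: 15.2
tool_pos: [0.5657, -0.3305, 0.0562]
tool_rot: [-0.002, 0.996, -0.092, -0.001]
contact_force: [-5.4, 6.9, 5.9]
gripper_width: 0.202
```

```bash
python3 - <<'E'
from h import *
px,c,st=grab("wrist"); save(px,"pics/wr9.png")
print(st["time"],st["tool_pos"],st["contact_force"],st["ft_torque"],st["joint_pos"],st["tool_rot"])
E
```

```text
15.2 [ 0.56574126 -0.33046034  0.05621256] [-5.35526799  6.94363048  5.88592971] [0.85584775 0.67259687 0.08083511] [-6.42603293e-01  2.83273447e-01  1.66112775e+00  1.12069293e-03
  1.20127822e+00  1.11292574e+00] [-0.00151351  0.99571626 -0.09243744 -0.00146877]
```

View pics/wr9.png

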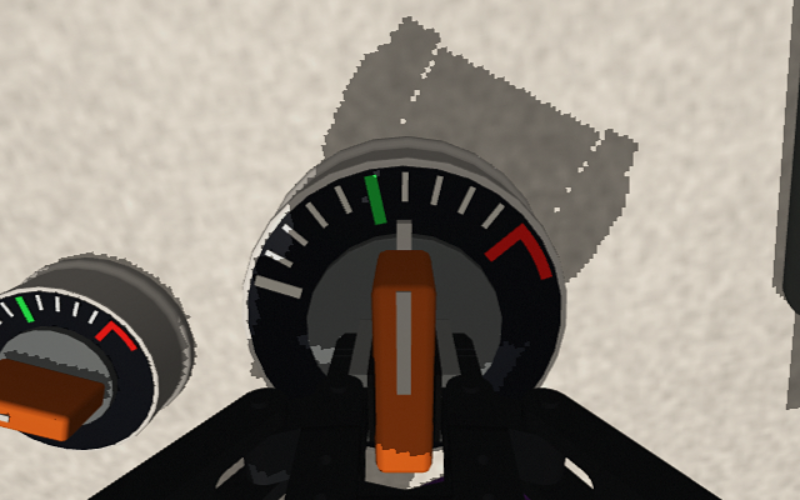

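Request:
{"name": "step_arm", "arguments": {
  "motion": [
    [-0.002,0.002,0,0,0,-0.03,255],
    [-0.002,0.002,0,0,0,-0.1,255],
    [-0.002,0.002,0,0,0,-0.17,255],
    [-0.002,0.002,0,0,0,-0.25,255],
    [-0.002,0.002,0,0,0,-0.33,255],
    [-0.002,0.002,0,0,0,-0.41,255],
    [-0.002,0.002,0,0,0,-0.49,255],
    [-0.002,0.002,0,0,0,-0.57,255],
    [-0.002,0.002,0,0,0,-0.64,255],
    [-0.002,0.002,0,0,0,-0.675,255]
  ]
}}

```text
time: 16.25
tool_pos: [0.5667, -0.3291, 0.0563]
tool_rot: [-0.002, 0.826, -0.564, 0.0]
contact_force: [2.8, 6.3, 1.8]
gripper_width: 0.197
```

Request:
{"name": "step_arm", "arguments": {
  "motion": [
    [0,0,0,0,0,0,255]
  ]
}}

```text
time: 16.35
tool_pos: [0.5667, -0.3291, 0.0563]
tool_rot: [-0.002, 0.827, -0.563, 0.0]
contact_force: [2.9, 5.9, 1.4]
gripper_width: 0.204
```

```bash
python3 - <<'E'
from h import *
px,c,st=grab("wrist"); save(px,"pics/wr10.png")
q=st["tool_rot"];print(st["time"],st["tool_pos"],st["contact_force"],st["ft_torque"],st["joint_pos"],np.degrees(2*np.arctan2(q[2],q[1])))
E
```

```text
16.35 [ 0.56672491 -0.32907594  0.05625463] [2.89204833 5.85083785 1.43532882] [ 0.95836905 -0.24474589 -0.04352616] [-0.64120499  0.28104128  1.66377756  0.00414938  1.19689875  2.12391649] -68.51663916109386
```

View pics/wr10.png

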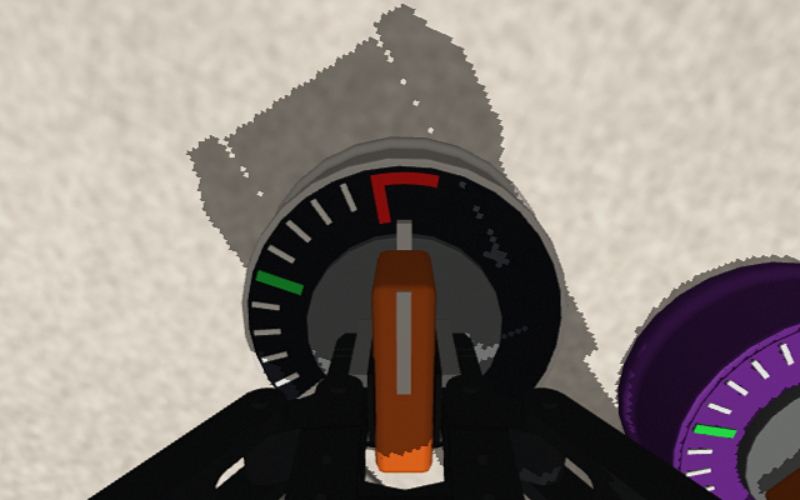

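Request:
{"name": "step_arm", "arguments": {
  "motion": [
    [0.001,-0.001,0,0,0,0.04,255],
    [0.001,-0.001,0,0,0,0.12,255],
    [0.001,-0.001,0,0,0,0.21,255],
    [0.001,-0.001,0,0,0,0.3,255],
    [0.001,-0.001,0,0,0,0.39,255],
    [0.001,-0.001,0,0,0,0.48,255],
    [0.001,-0.001,0,0,0,0.57,255],
    [0.001,-0.001,0,0,0,0.66,255],
    [0.001,-0.001,0,0,0,0.75,255],
    [0.001,-0.001,0,0,0,0.813,255]
  ]
}}

```text
time: 17.4
tool_pos: [0.5657, -0.3308, 0.0562]
tool_rot: [-0.001, 1.0, 0.014, -0.001]
contact_force: [-2.0, 2.9, 3.2]
gripper_width: 0.202
```

Request:
{"name": "step_arm", "arguments": {
  "motion": [
    [0,0,0,0,0,0,255],
    [0,0,0,0,0,0,255]
  ]
}}

```text
time: 17.6
tool_pos: [0.5657, -0.3308, 0.0562]
tool_rot: [-0.001, 1.0, 0.011, -0.001]
contact_force: [-3.7, 3.8, 5.1]
gripper_width: 0.196
```

```bash
python3 - <<'E'
from h import *
px,c,st=grab("wrist"); save(px,"pics/wr11.png"); save(px[100:260,240:400],"pics/wr11c.png",4)
import pickle; pickle.dump((px,c),open("w11.pkl","wb"))
q=st["tool_rot"];print(st["time"],st["tool_pos"],st["contact_force"],st["ft_torque"],np.degrees(2*np.arctan2(q[2],q[1])))
E
```

```text
17.6 [ 0.56573849 -0.33079069  0.05624413] [-3.70285581  3.799098    5.06621374] [0.61585932 0.54725398 0.056286  ] 1.2880148801096423
```

View pics/wr11c.png

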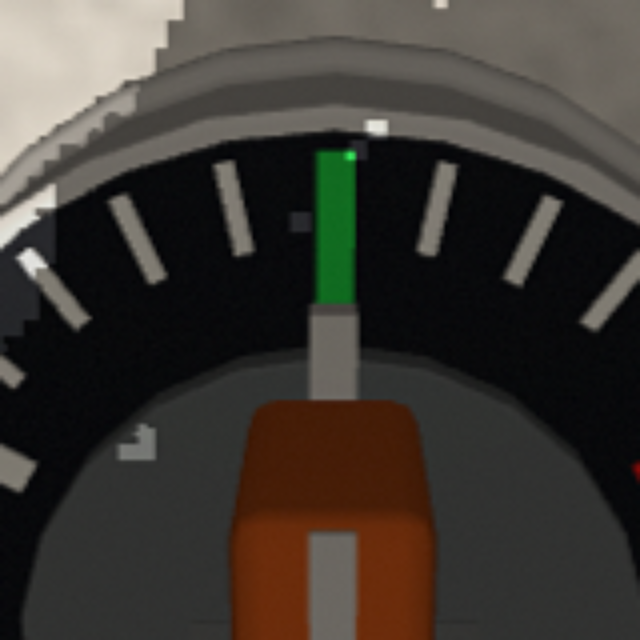

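Pointer (335) sits on the green mark (335). Release and rise.

Request:
{"name": "step_arm", "arguments": {
  "motion": [
    [0,0,0,0,0,0,200],
    [0,0,0,0,0,0,120],
    [0,0,0,0,0,0,50],
    [0,0,0,0,0,0,0],
    [0,0,0,0,0,0,0],
    [0,0,0,0,0,0,0]
  ]
}}

```text
time: 18.25
tool_pos: [0.566, -0.3316, 0.0558]
tool_rot: [0.0, 1.0, 0.012, 0.0]
contact_force: [0.1, -0.8, -0.8]
gripper_width: 0.994
```

Request:
{"name": "step_arm", "arguments": {
  "motion": [
    [0,0,0.03,0,0,0,0],
    [0,0,0.1,0,0,0,0],
    [0,0,0.18,0,0,0,0],
    [-0.04,0,0.26,0,0,0,0],
    [-0.08,0,0.32,0,0,0,0],
    [-0.08,0,0.36,0,0,0,0],
    [-0.08,0,0.36,0,0,0,0],
    [-0.08,0,0.36,0,0,0,0]
  ]
}}

```text
time: 19.05
tool_pos: [0.5261, -0.3316, 0.2365]
tool_rot: [0.0, 1.0, 0.012, 0.001]
contact_force: [-0.9, 0.3, -1.0]
gripper_width: 1.0
```

```bash
python3 - <<'E'
from h import *
px,c,st=grab("wrist"); save(px,"pics/wr12.png")
px,c,st=grab("scene"); save(px,"pics/sc12.png")
print(st["time"],st["tool_pos"],st["contact_force"])
E
```

```text
19.1 [ 0.52571857 -0.33113792  0.23479917] [-0.33594468  0.36548822 -0.78229907]
```

View pics/wr12.png

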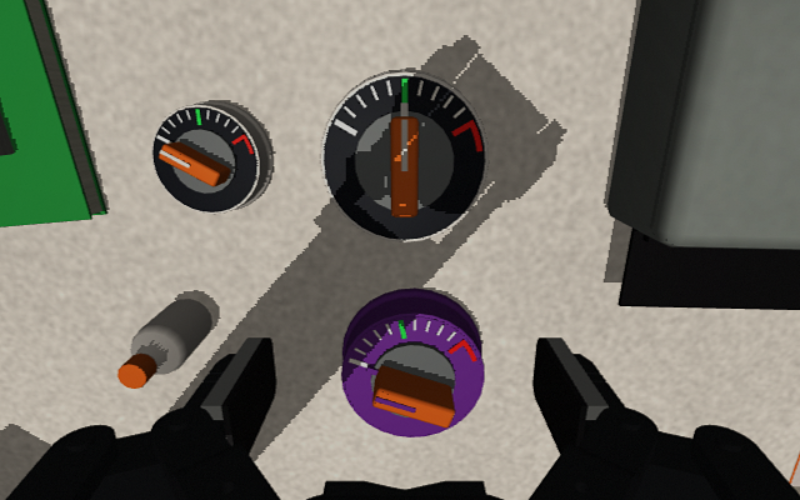

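View pics/sc12.png

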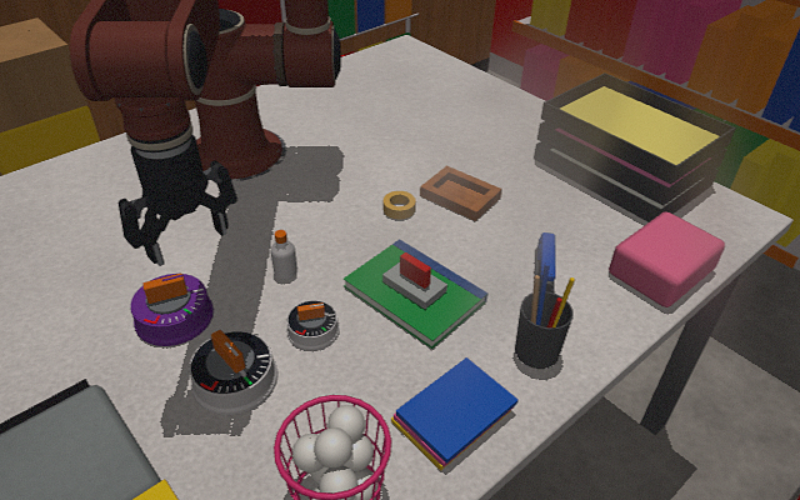

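```bash
python3 -c "
from h import *
print(manip.job_done())"
```

```text
the job is handed in; nothing more can be done
None
```

The job is done and handed in at about 19 s, within the 59 s limit.

- **Weight:** I lifted it by the red handle and lowered it until the force reading showed contact. It lies flat on the notebook cover with its edges parallel to the book's. I aimed for (0.609, 0.007), and the tool was within 1 mm of that at release. The three camera views put the book's centre 3–5 mm apart, so the placing is good to about 5 mm.
- **Timer:** I used the larger white-and-black timer, not the purple one or the small one. I turned the knob clockwise to about 130°, which is 10° past the red mark, then back. Before release the pointer lined up with the green 5-minute mark at column 335 of the enlarged view. It still lined up once the gripper had moved away.
- **Other things:** In the last scene picture the notebook, tape roll, glue bottle and the look-alike timers are where they started. The stapler is mostly hidden behind the pen cup there, but the arm never went near it.
- **Last state:** The gripper is open, about 0.23 m above the counter, touching nothing. No force reading went above about 11 N.
- **Check that disagreed:** Triangulating the notebook's cover corners gave a height of about 18.5 mm, against 22 mm in the text. Contact came at the height that 22 mm predicts.

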